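Fetch the mixing palette from under the paint shelf

ROBOT

A 6-joint arm with a two-finger parallel gripper is mounted at the origin on the work surface. World frame = base frame: x ahead of the robot, y to its left, z up, the work surface at z = 0. Lengths are in mm, angles in rad, forces in N, time in s.
With the tool pointing down it reaches from about 275 to 750 mm from the base axis. Payload 10.2 kg.
Tool frame: the origin (TCP) lies on the centre line of the jaws, within the pads' length; the fingertips stand 19 mm ahead of it and the grasp point (between the pads) is the TCP; z points along the fingers, y is the line along which they close (so a half turn about z gives the same grasp; the last joint's range is limited). The gripper opens to 85 mm and grips with 20 to 120 N. Pads are 22 mm wide; open, the fingers measure 114 mm over their backs; the gripper's body (76 mm by 85 mm) begins 54 mm behind the grasp point. The pads swing forward as they close: fully open they stand 13 mm farther back than shut.
Start: joints at [0.987, 0.313, 1.498, -0, 1.331, -0.223], TCP at [185.35, 491.199, 250.294] pointing down, gripper open.
Joint ranges: [-2.94, 2.94], [-0.97, 2.17], [0.19, 2.56], [-1.23, 4.37], [0.02, 3.11], [-2.88, 2.88]. Speed limits (rad/s): [2.39, 2.39, 3.01, 3.14, 3.14, 3.14].

INTERFACE

Orientations are given as a unit quaternion [w, x, y, z].
In Python, from rig import sense, capture, finish_job, regions_of, mark_of gives the robot as it stands.
- The arm moves only by the tool jog_arm, never from a script. Its argument "series" is text: rows parted by semicolons, each of 7 numbers parted by spaces: the shift along the tool's x, y, z in units of 0.4 m (1.0 is 0.4 m), then the turn, a rotation vector about the tool's x, y, z in units of pi/2 rad (1.0 is pi/2 rad), then the opening, from -1 (shut) to 1 (fully open). A call has 1 to 20 rows; each row is the pose to reach, as a shift and turn from the pose commanded when the call began, along the tool's axes at that moment; what a row does not reach only later rows make up. A row lasts 1/8 s, in which the tool goes at most 62.5 mm and 10.7 degrees, less where a joint would pass 70% of its speed; a pose out of reach is approached as far as the arm can. A call with a number of a shift or a turn outside -1 to 1 is refused whole. A call with a gripper value outside its range is refused whole. The fingers move at their own pace and stop on an object; "grip_force" is the grip in N (left out, the last holds). Time passes only in rows, so rows that repeat a pose let the fingers close. It gives the time, the measured TCP pose, the force, the opening and the grip force at its end, in the units of the state.
- sense(): the state, without advancing time (a new reading comes with each control period).
- capture(name): name is "side" or "top" or "wrist"; returns a dict with "img" (480x640x3 uint8, red, green, blue), "intrinsics" (3x3 intrinsics, pixels), "dist_coeffs" ([k1, k2, p1, p2, k3] as OpenCV has them; the pictures are not rectified), "R" (3x3) and "t" (3): a world point X has camera coordinates R X + t. Camera axes: x right, y down, z forward; pixel columns grow to the right and rows downward; lengths in mm; the calibration is good to about 2 mm. A picture is of the moment at which its call begins. There is no depth.
- finish_job(): hands the job in; it is judged then, once.
Trained networks look in a picture, given as the dict that the camera call returned (one of the last four; its "shot" number tells which), for a name from the list of things; names that differ only in an ending like _2 or _b are one class to them, and where a whole thing is asked for, a point or a joint stands for the part that bears it (a point fixed in the world has none). Each returns a list of dicts, best first, with "confidence" (0 to 1); they miss things now and then, are a little off and sometimes report something else, mostly with a low value. They report only what shows in the picture. A call takes as long as a camera call.
- regions_of(label, picture): "region" (480x640 bool, what is visible of it) and "point" ([row, column] in pixels, amid what is visible of it).
- mark_of(label, picture): "point" ([row, column] in pixels: a listed point, or the origin of a listed thing).
The state is a dict: "time_s": time; "joints": joint angles; "dq": joint speeds; "tau": joint torques, N m; "eef_pos": TCP position; "ee_rot": TCP orientation; "force": force on the tool from outside, world axes, zero at the start; "wrist_torque": the same for the moment, N m; "grip_width": opening from 0.0 (shut) to 1.0 (fully open); "grip_force": force on a finger pad.
Only numpy, scipy, OpenCV 4.12 (cv2) and the standard library are available. Lean on these libraries where they do the work, as an engineer would, in place of code of your own. Each camera call takes 0.05 s, during which the arm holds its last target. There are 200 camera calls.

TASK

Get the white mixing palette out for painting: stand the dropper bottle, the jar and the painting handle that block its bay in the steel side tray, slide the palette forward from under the pot shelf and set it squarely on the middle of the cork mat. Then put the dropper bottle, the jar and the painting handle each back down into its own well, the one it came from. Keep everything upright.

Things in the scene. Friction and masses are not known exactly. Their poses are not given: they have to be found in the camera images.
- dropper: Tall thin paint dropper bottle, white with a black cap: body 28 mm across up to 48 mm, then narrowing to a slim cap; 78 mm high. Origin: centre of its foot, z up. Starts upright in the small well. Grip its body about 30 mm above the foot. 45 g.
- jar: Low wide glass paint jar with a white lid: 42 mm across, 46 mm high, straight-sided. Origin: centre of its foot, z up. Starts upright in the medium well. Grip it about 28 mm above the foot. About 80 g.
- handle: Grey painting handle with a small plaster-coloured miniature on top: toothed foot 53 mm across and 10 mm high narrowing to a round waist 30 mm across from 18 to 50 mm above the foot, then a base disc 35 mm across and the figure, 84 mm high in all. Origin: centre of its foot, z up. Starts upright in the large well. Grip the waist about 38 mm above the foot. 70 g.
- palette: White ceramic mixing palette, a flat tray 100 (x) x 60 (y) x 16 mm high with eight open wells (walls 4 mm). Origin: centre of its underside; x along its length, z up. It starts lying in the rack's bay with its -x end sticking out 26 to 32 mm in front of the shelf edge and the rest under the shelf. Can be gripped across its 60 mm width. About 150 g; it slides freely.
- rack: Grey fixed paint station, 258 mm wide: bay (floor z = 14 mm, flush with the modules' tops, 89 mm deep) under a shelf (z = 40 to 46 mm) with paint pots up to z = 79 mm, from 61 mm behind its front edge. Origin: on the table below the middle of that edge; -x points out of the bay over the modules, y along their row. Cheeks close the bay at y = +-121 mm. With the wells empty the palette slides out.
- well_small: Small pot-holder module, fixed: grey block 110 (x) x 85 (y) x 14 mm high with one round well 40 mm across, 6 mm deep, mouth chamfered 2 mm. It is the dropper bottle's place. Origin: on the table under the well's centre (well floor z = 8 mm, top z = 14 mm; block from x = -44 to +66 mm). Axes as the rack's. The three modules stand side by side, 86 mm apart, in any order.
- well_medium: Medium pot-holder module, fixed: grey block 110 (x) x 85 (y) x 14 mm high with one round well 54 mm across, 6 mm deep, mouth chamfered 2 mm. It is the jar's place. Origin: on the table under the well's centre (well floor z = 8 mm, top z = 14 mm; block from x = -44 to +66 mm). Axes as the rack's. The three modules stand side by side, 86 mm apart, in any order.
- well_large: Large pot-holder module, fixed: grey block 110 (x) x 85 (y) x 14 mm high with one round well 64 mm across, 6 mm deep, mouth chamfered 2 mm. It is the painting handle's place. Origin: on the table under the well's centre (well floor z = 8 mm, top z = 14 mm; block from x = -44 to +66 mm). Axes as the rack's. The three modules stand side by side, 86 mm apart, in any order.
- tray: Steel side tray, open, fixed, 210 (x) x 110 (y) x 14 mm high, walls and floor 4 mm. Origin: centre of its underside, x along its length, so its floor is at z = 4 mm. It lies to the left or right of the work. The three cleared things stand in it meanwhile, anywhere inside.
- cork_mat: Thin cork mat, fixed, 124 (x) x 84 (y) x 4 mm, on the other side from the tray. Origin: centre of its underside, x along its length; top at z = 4 mm. The palette goes on its middle, long side along long side (either end first).

How it is judged (in metres and radians):
On the way, in this order (a step that is already met when the one before it is completed fails the run):
1. dropper bottle, jar and painting handle all stand in the side tray (x of dropper in the frame of tray between -0.101 and 0.101 m and y of dropper in the frame of tray between -0.051 and 0.051 m and z of each of dropper, jar, handle in the frame of tray below 0.009 m and angle between each of dropper, jar, handle's own z axis and vertical below 0.15 rad and linear speed of each of dropper, jar, handle below 0.03 m/s and x of jar in the frame of tray between -0.101 and 0.101 m and y of jar in the frame of tray between -0.051 and 0.051 m and x of handle in the frame of tray between -0.101 and 0.101 m and y of handle in the frame of tray between -0.051 and 0.051 m), for 0.2 s.
2. the palette lies squarely on the middle of the cork mat (horizontal distance between palette and cork_mat below 0.015 m and angle between the x axis of palette and the x axis of cork_mat, either way round below 0.2 rad and z of palette in the frame of cork_mat below 0.007 m and angle between palette's own z axis and vertical below 0.06 rad and linear speed of palette below 0.03 m/s), for 0.2 s.
At the end, for the whole second after the job is handed in: Dropper bottle, jar and painting handle each stand upright (within 0.1 rad) on the floor of their own wells, within 10 mm of its centre; the palette lies flat on the cork mat, within 15 mm of its middle and 0.2 rad of its direction; all at rest (all of step 2 and horizontal distance between dropper and well_small below 0.01 m and z of dropper in the frame of well_small below 0.0105 m and angle between each of dropper, jar, handle's own z axis and vertical below 0.1 rad and linear speed of each of dropper, jar, handle below 0.03 m/s and horizontal distance between jar and well_medium below 0.01 m and z of jar in the frame of well_medium below 0.0105 m and horizontal distance between handle and well_large below 0.01 m and z of handle in the frame of well_large below 0.0105 m); the robot touches nothing.
It fails at once if bottle, jar, painting handle or palette tipped over (angle between any of dropper, jar, handle, palette's own z axis and vertical above 0.7 rad).
It also fails if it takes over 134 s, if anything falls off the work surface, if the arm or the gripper's body presses on something with over 40 N, if the wrist force passes 120 N, or if a joint passes its speed limit or range.

## Working session

There is one attempt and no reset: what is moved stays moved. The work goes in short steps, Python scripts to look and compute and a tool call to move; the robot and the scene stay as the last step left them, time stands still between calls to the robot, and variables do not carry over. Pictures are saved under pics/ and viewed, at most 18 in all, crops included, and the job is handed in when it is done.

Besides the shell and the picture viewer there is one more tool, called after "Request:" as name(argument=value, ...) on one line, values as JSON. jog_arm: Moves the arm, as the interface text tells. Shifts and turns lie within -1 to 1; 1 stands for 0.4 m of shift or pi/2 rad of turn. Its arguments: {"type":"object","properties":{"series":{"type":"string"},"grip_force":{"type":"number"}},"required":["series"]}

```bash
mkdir -p pics; cat > h.py <<'E'
import numpy as np, cv2
from rig import sense, capture, finish_job, regions_of, mark_of
def ray(p, rc):
    u=cv2.undistortPoints(np.array([[[rc[1],rc[0]]]],float),np.array(p["intrinsics"],float),np.array(p["dist_coeffs"],float))[0,0]
    R=np.array(p["R"]);t=np.array(p["t"]).ravel()
    return -R.T@t, R.T@np.array([u[0],u[1],1.])
def at_z(p, rc, z):
    c,d=ray(p,rc); return c+d*(z-c[2])/d[2]
def proj(p, X):
    return cv2.projectPoints(np.array(X,float).reshape(-1,3),cv2.Rodrigues(np.array(p["R"],float))[0],np.array(p["t"],float).reshape(3),np.array(p["intrinsics"],float),np.array(p["dist_coeffs"],float))[0].reshape(-1,2)
def save(p,n): cv2.imwrite(f"pics/{n}.png",p["img"][:,:,::-1])
E
python3 - <<'E'
from h import *
np.set_printoptions(precision=1,suppress=True)
s=sense();print(s["eef_pos"],s["ee_rot"],s["grip_width"])
Z=dict(dropper=8,jar=8,handle=8,palette=14,rack=0,well_small=0,well_medium=0,well_large=0,tray=0,cork_mat=0)
for n in ["top","side","wrist"]:
    p=capture(n);save(p,n+"0")
    print(n,"cam",-np.array(p["R"]).T@np.array(p["t"]).ravel())
    for k,z in Z.items():
        m=mark_of(k,p)
        for q in m[:2]: print(" ",k,round(q["confidence"],2),np.array(q["point"]),at_z(p,q["point"],z))
E
```

```text
[185.2 491.  249.7] [-0.   0.2  1.  -0. ] 0.9992399981045632
top cam [396.9 -13.7 802.9]
  dropper 0.77 [231.1 316.6] [556.7  31.    8. ]
  dropper 0.3 [231.9 363.7] [554.2 -52.    8. ]
  jar 0.92 [231.5 363. ] [555.  -50.7   8. ]
  handle 0.91 [228.3 266.8] [563.  119.8   8. ]
  palette 0.66 [185.5 326.3] [638.4  13.2  14. ]
  rack 0.81 [193.9 316.5] [627.2  31.6   0. ]
  well_small 0.96 [231.3 314. ] [558.   36.1   0. ]
  well_medium 0.6 [232.1 365.5] [555.4 -55.5   0. ]
  well_large 0.86 [234.7 269.3] [552.9 116.4   0. ]
  tray 0.94 [285.7 160.6] [462.3 311.6   0. ]
  cork_mat 0.82 [294.4 515.2] [ 442.2 -313.     0. ]
side cam [ 240.9 -719.4  731.5]
  dropper 0.86 [230.9 331.7] [555.  36.   8.]
  jar 0.56 [262.  349.1] [551.  -61.2   8. ]
  jar 0.44 [210.4 317.4] [552.3 109.9   8. ]
  handle 0.71 [209.9 317.3] [552.7 111.5   8. ]
  palette 0.89 [225.2 371.1] [634.8  14.5  14. ]
  rack 0.65 [231.3 362.1] [616.6  18.6   0. ]
  well_medium 0.89 [264.5 347.3] [548.4 -58.9  -0. ]
  well_large 0.56 [209.6 318. ] [557.9 121.1   0. ]
  tray 0.97 [174.7 252.3] [461.8 304.3   0. ]
  cork_mat 0.59 [390.5 347. ] [ 435.5 -312.4    0. ]
wrist cam [110.7 520.1 373.8]
  tray 0.97 [457.6 268. ] [462.3 308.9   0. ]
```

View pics/top0.png

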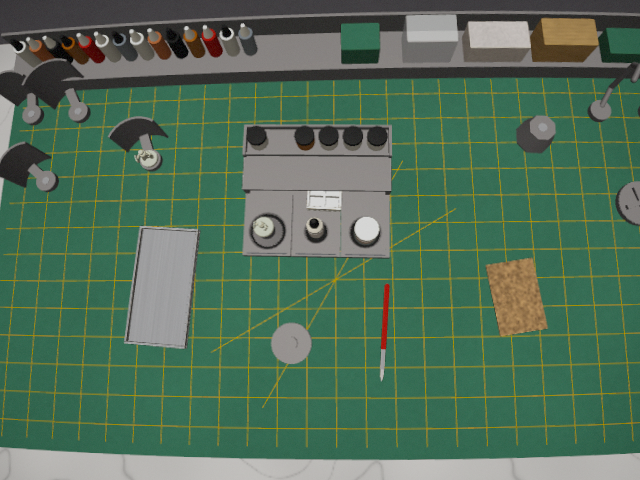

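View pics/side0.png

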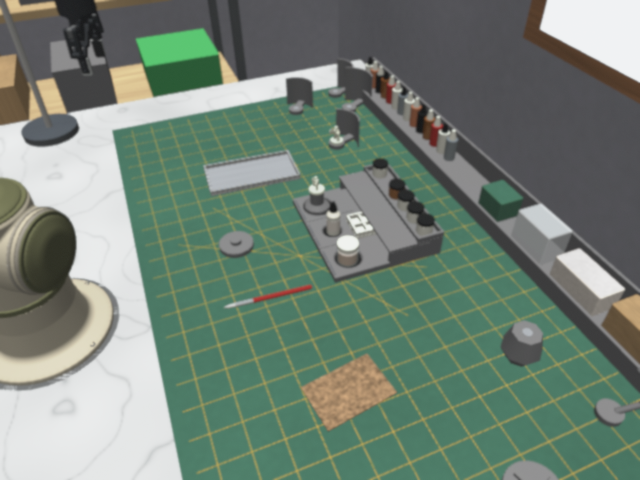

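The top view shows the handle at (268,230), the dropper at (315,230) and the jar at (366,231), left to right. The palette end sticks out at (324,200), with the tray at (162,287) and the cork mat at (517,297). Next I'll fit the outlines and work out a hover pose for a wrist-camera close-up.

```bash
cat >> h.py <<'E'
from scipy.spatial.transform import Rotation as Ro
def Rt():
    q=np.array(sense()["ee_rot"]); return Ro.from_quat([q[1],q[2],q[3],q[0]]).as_matrix()
def down(yaw): # tool y axis at angle yaw+90deg, z down
    c,s=np.cos(yaw),np.sin(yaw); return np.array([[c,s,0],[s,-c,0],[0,0,-1]])@np.eye(3)
def rows(targets):
    """targets: list of (x,y,z[,yaw]) -> row numbers; the tool y axis is taken closest mod pi"""
    p=np.array(sense()["eef_pos"]);R=Rt()
    for T in targets:
        d=R.T@(np.array(T[:3])-p)/400
        rv=np.zeros(3)
        if len(T)>3:
            c=[Ro.from_matrix(R.T@down(T[3]+k)).as_rotvec() for k in (0,np.pi)]
            rv=min(c,key=np.linalg.norm)/(np.pi/2)
        print(T, np.round(d,3), np.round(rv,3))
def rect(p,label,z,k=0):
    m=regions_of(label,p)[k]["region"].astype(np.uint8)
    c=max(cv2.findContours(m,0,2)[0],key=cv2.contourArea).reshape(-1,2)
    P=np.array([at_z(p,(v,u),z)[:2] for u,v in c],np.float32)
    (cx,cy),(w,h),a=cv2.minAreaRect(P)
    if w<h: w,h,a=h,w,a+90
    return cx,cy,w,h,(a+90)%180-90
E
python3 - <<'E'
from h import *
np.set_printoptions(precision=3,suppress=True)
R=Rt();p=capture("wrist");t=np.array(p["t"]).ravel();C=np.array(p["R"])
print("tool R",R,"cam in tool",R.T@(-C.T@t-np.array(sense()["eef_pos"])),"view dir tool",R.T@C[2],"right",R.T@C[0])
for n in ["top","side"]:
    p=capture(n)
    for k,z in [("tray",14),("cork_mat",4),("well_small",14),("well_medium",14),("well_large",14),("rack",40),("palette",30)]:
        r=regions_of(k,p)
        if r: print(n,k,round(r[0]["confidence"],2),np.round(rect(p,k,z),1))
rows([(490,33,250,0),(500,33,200,0)])
E
```

```text
tool R [[-0.936  0.353 -0.   ]
 [ 0.353  0.936 -0.   ]
 [-0.    -0.    -1.   ]] cam in tool [  79.993    0.679 -123.53 ] view dir tool [-0.313 -0.001  0.95 ] right [0.    1.    0.001]
top tray 0.68 [461.8 303.5 209.9 116.4  -4.3]
top cork_mat 0.73 [ 439.1 -313.1  124.3   85.9    8.1]
top well_small 0.81 [565.3  32.2 110.9  85.   -2. ]
top well_medium 0.89 [563.  -53.7 113.9  88.5  -2. ]
top well_large 0.84 [566.8 118.  112.4  85.8  -1.4]
top rack 0.57 [679.7  30.9 263.9 131.2  88.6]
top palette 0.66 [460.8 297.1 208.6 115.1  -4.1]
side tray 0.71 [458.3 300.8 214.3 131.4  -4.8]
side well_small 0.63 [562.3  34.8 114.4  83.4   0.3]
side well_medium 0.67 [559.7 -58.3 116.5  99.3  -1.6]
side well_large 0.82 [602.6 119.2  82.3  42.1 -86. ]
side rack 0.79 [678.   32.7 333.2 147.1  88.5]
side palette 0.72 [603.8  10.9  75.8  41.5  88.2]
(490, 33, 250, 0) [-1.117 -0.803  0.001] [-0.   -0.   -0.23]
(500, 33, 200, 0) [-1.14  -0.794  0.126] [-0.   -0.   -0.23]
```

Request:
jog_arm(series="-1 -0.7 0 0 0 -0.212 1;-1 -0.7 0 0 0 -0.212 1;-1 -0.7 0 0 0 -0.212 1;-1 -0.7 0 0 0 -0.212 1;-1 -0.7 0 0 0 -0.212 1;-1 -0.7 0 0 0 -0.212 1;-1 -0.7 0 0 0 -0.212 1;-1 -0.7 0 0 0 -0.212 1;-1 -0.7 0 0 0 -0.212 1;-1 -0.7 0 0 0 -0.212 1", grip_force=30)

```text
time_s: 4.4
eef_pos: [460.4, 88.3, 250.2]
ee_rot: [-0.0, 0.014, 1.0, 0.0]
force: [-0.8, -0.2, 0.6]
grip_width: 1.0
grip_force: 0.0
```

```bash
python3 - <<'E'
from h import *
rows([(490,33,250,-.028)])
E
```

```text
(490, 33, 250, -0.028) [-0.078 -0.136  0.   ] [ 0. -0.  0.]
```

Request:
jog_arm(series="-0.078 -0.136 0 0 0 0 1;-0.078 -0.136 0 0 0 0 1;-0.078 -0.136 0 0 0 0 1;-0.078 -0.136 0 0 0 0 1")

```text
time_s: 4.9
eef_pos: [489.9, 34.1, 250.5]
ee_rot: [0.0, 0.013, 1.0, 0.0]
force: [0.4, -0.1, -0.1]
grip_width: 1.0
grip_force: 0.0
```

```bash
python3 - <<'E'
from h import *
np.set_printoptions(precision=1,suppress=True)
p=capture("wrist");save(p,"wrist1");print(sense()["eef_pos"],Rt())
for k,z in dict(dropper=8,jar=8,handle=8,palette=14,rack=0,well_small=0,well_medium=0,well_large=0).items():
    for q in mark_of(k,p)[:2]: print(k,round(q["confidence"],2),np.array(q["point"]),at_z(p,q["point"],z))
for k,z in [("well_small",14),("well_medium",14),("well_large",14),("palette",30),("rack",46)]:
    r=regions_of(k,p)
    if r: print(k,round(r[0]["confidence"],2),np.round(rect(p,k,z),1))
E
```

```text
[490.   33.9 250.5] [[-1.  0.  0.]
 [ 0.  1.  0.]
 [-0.  0. -1.]]
dropper 0.73 [267.3 326. ] [557.7  31.3   8. ]
jar 0.82 [261.8 245.5] [549.7 -49.2   8. ]
handle 0.94 [261.5 413.2] [553.7 118.7   8. ]
well_small 0.86 [261.8 329.1] [554.9  34.5   0. ]
well_large 0.56 [259.3 414. ] [554.4 121.2   0. ]
well_small 0.97 [562.9  33.  111.9  84.9  -1.5]
well_medium 0.58 [560.3 -52.6 115.   88.1  -1.4]
well_large 0.36 [705.6  28.5 293.4 171.5  88.6]
palette 0.77 [605.   17.8  59.4  46.   87.4]
rack 0.66 [679.1  29.2 268.  158.2  88.2]
```

View pics/wrist1.png

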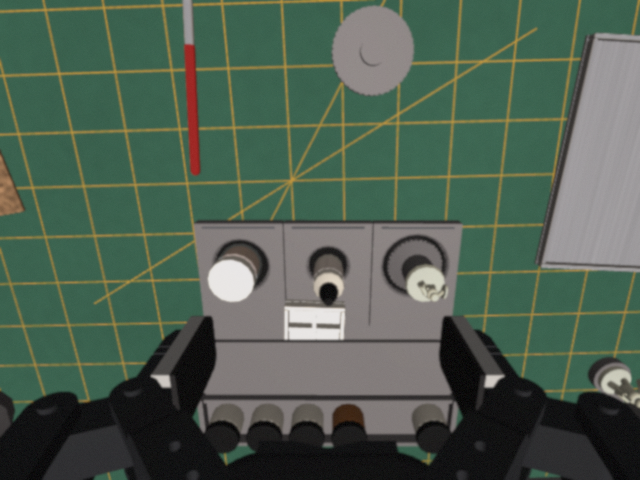

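Wrist view: jar at (235,270), dropper at (328,270), handle at (420,270), palette end at (314,322). The block outline agrees with the top view, which puts the wells at about small (554,33), medium (552,-53) and large (556,119). I'll take the handle first.

```bash
python3 - <<'E'
from h import *
rows([(555.5,118.5,165,-.028),(555.5,118.5,46,-.028)])
E
```

```text
(555.5, 118.5, 165, -0.028) [-0.157  0.219  0.213] [0. 0. 0.]
(555.5, 118.5, 46, -0.028) [-0.157  0.219  0.511] [0. 0. 0.]
```

Request:
jog_arm(series="-0.157 0.219 0.213 0 0 0 0.6;-0.157 0.219 0.213 0 0 0 0.6;-0.157 0.219 0.213 0 0 0 0.6;-0.157 0.219 0.213 0 0 0 0.6;-0.157 0.219 0.3 0 0 0 0.6;-0.157 0.219 0.4 0 0 0 0.6;-0.157 0.219 0.47 0 0 0 0.6;-0.157 0.219 0.511 0 0 0 0.6;-0.157 0.219 0.511 0 0 0 0.6;-0.157 0.219 0.511 0 0 0 0.6;-0.157 0.219 0.511 0 0 0 -0.5;-0.157 0.219 0.511 0 0 0 -0.5;-0.157 0.219 0.511 0 0 0 -0.5;-0.157 0.219 0.511 0 0 0 -0.5;-0.157 0.219 0.511 0 0 0 -0.5;-0.157 0.219 0.511 0 0 0 -0.5", grip_force=30)

```text
time_s: 7.85
eef_pos: [556.1, 118.6, 46.5]
ee_rot: [0.001, 0.014, 1.0, -0.0]
force: [-0.2, -1.1, 5.7]
grip_width: 0.377
grip_force: 29.4
```

```bash
python3 - <<'E'
from h import *
s=sense();print(s["eef_pos"],s["grip_width"],s["grip_force"])
p=s["eef_pos"]
p=capture("side");save(p,"side1");cv2.imwrite("pics/side1c.png",cv2.resize(p["img"][120:320,220:460,::-1],None,fx=3,fy=3))
rows([(555.5,118.5,150),(526,300,150),(526,300,42.5)])
E
```

```text
[556.08157339 118.57387025  46.54903438] 0.37729375859856223 29.353337287902832
(555.5, 118.5, 150) [ 0.001 -0.    -0.259] [0. 0. 0.]
(526, 300, 150) [ 0.087  0.451 -0.259] [0. 0. 0.]
(526, 300, 42.5) [0.088 0.451 0.01 ] [0. 0. 0.]
```

View pics/side1c.png

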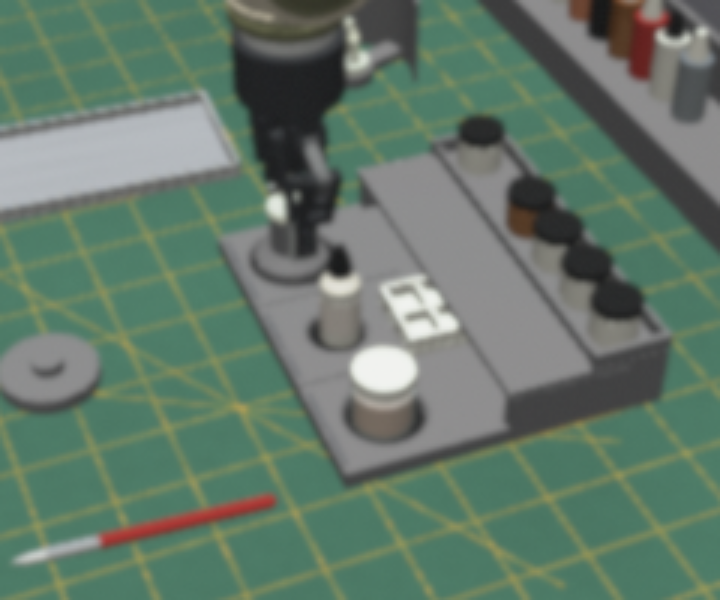

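Opening reads 32 mm, so it's on the waist as intended, and the picture shows the fingers around the handle at (300,210). Carrying it to the tray.

Request:
jog_arm(series="0 0 -0.08 0 0 0 -0.5;0 0 -0.2 0 0 0 -0.5;0 0 -0.259 0 0 0 -0.5;0.02 0.11 -0.259 0 0 0 -0.5;0.045 0.23 -0.259 0 0 0 -0.5;0.068 0.35 -0.259 0 0 0 -0.5;0.085 0.43 -0.259 0 0 0 -0.5;0.088 0.451 -0.259 0 0 0 -0.5;0.088 0.451 -0.16 0 0 0 -0.5;0.088 0.451 -0.06 0 0 0 -0.5;0.088 0.451 -0.01 0 0 0 -0.5;0.088 0.451 0.004 0 0 0 -0.5;0.088 0.451 0.009 0 0 0 -0.5;0.088 0.451 0.009 0 0 0 -0.5;0.088 0.451 0.009 0 0 0 0.4;0.088 0.451 0.009 0 0 0 0.4;0.088 0.451 0.009 0 0 0 0.4;0.088 0.451 -0.1 0 0 0 0.4;0.088 0.451 -0.25 0 0 0 0.4;0.088 0.451 -0.25 0 0 0 0.4")

```text
time_s: 10.4
eef_pos: [527.3, 300.6, 150.8]
ee_rot: [0.004, 0.014, 1.0, 0.002]
force: [0.1, 0.2, -0.6]
grip_width: 0.699
grip_force: 0.0
```

```bash
python3 - <<'E'
from h import *
np.set_printoptions(precision=1,suppress=True)
rows([(552.5,-51.5,150,-.028),(552.5,-51.5,36,-.028)])
p=capture("side")
for k,z in dict(handle=4,tray=0,jar=8).items():
    for q in mark_of(k,p)[:2]: print(k,round(q["confidence"],2),at_z(p,q["point"],z))
E
```

```text
(552.5, -51.5, 150, -0.028) [-0.1 -0.9 -0. ] [0. 0. 0.]
(552.5, -51.5, 36, -0.028) [-0.1 -0.9  0.3] [0. 0. 0.]
handle 0.69 [527.2 303.9   4. ]
tray 0.62 [465.5 305.9   0. ]
jar 0.56 [552.7 -67.5   8. ]
```

Request:
jog_arm(series="-0.02 -0.12 0 0 0 0 0.7;-0.04 -0.27 0 0 0 0 0.7;-0.06 -0.42 0 0 0 0 0.7;-0.08 -0.57 0 0 0 0 0.7;-0.09 -0.72 0 0 0 0 0.7;-0.1 -0.84 0 0 0 0 0.7;-0.1 -0.9 0 0 0 0 0.7;-0.1 -0.9 0 0 0 0 0.7;-0.1 -0.9 0.1 0 0 0 0.7;-0.1 -0.9 0.2 0 0 0 0.7;-0.1 -0.9 0.27 0 0 0 0.7;-0.1 -0.9 0.3 0 0 0 0.7;-0.1 -0.9 0.3 0 0 0 0.7;-0.1 -0.9 0.3 0 0 0 -0.2;-0.1 -0.9 0.3 0 0 0 -0.2;-0.1 -0.9 0.3 0 0 0 -0.2;-0.1 -0.9 0.3 0 0 0 -0.2;-0.1 -0.9 0.3 0 0 0 -0.2")

```text
time_s: 12.85
eef_pos: [559.2, -60.1, 31.1]
ee_rot: [0.005, 0.014, 1.0, -0.001]
force: [-0.1, 12.1, 35.4]
grip_width: 0.483
grip_force: 35.8
```

```bash
python3 - <<'E'
from h import *
s=sense();print(s["eef_pos"],s["grip_width"],s["grip_force"],s["force"])
x,y,z=s["eef_pos"]
rows([(x,y,z+114,-.028),(462,305,z+114,-.028),(462,305,z-4,-.028)])
E
```

```text
[559.24625913 -60.13085768  31.13379294] 0.48319374291637923 35.84175807307474 [-0.1258461  12.10550862 35.44506703]
(np.float64(559.2462591348002), np.float64(-60.130857683941855), np.float64(145.13379294390415), -0.028) [-0.003 -0.    -0.285] [-0.001  0.007  0.   ]
(462, 305, np.float64(145.13379294390415), -0.028) [ 0.265  0.906 -0.289] [-0.001  0.007  0.   ]
(462, 305, np.float64(27.13379294390417), -0.028) [0.268 0.906 0.006] [-0.001  0.007  0.   ]
```

The print precision rounded those rows to 0.1, so the tool went about 8 mm too far and low. It still holds the jar, at 41 mm. I'll lift it and check.

Request:
jog_arm(series="0 0.01 -0.01 0 0 0 -0.2;0 0.01 -0.03 0 0 0 -0.2;0 0.01 -0.1 0 0 0 -0.2;0 0.01 -0.2 0 0 0 -0.2;0 0.01 -0.3 0 0 0 -0.2;0 0.01 -0.3 0 0 0 -0.2;0 0.01 -0.3 0 0 0 -0.2")

```text
time_s: 13.72
eef_pos: [555.0, -56.9, 145.1]
ee_rot: [-0.001, 0.014, 1.0, 0.0]
force: [-0.3, 0.0, -2.3]
grip_width: 0.48
grip_force: 30.6
```

```bash
sed -i 's/np.round(d,3), np.round(rv,3)/["%.3f"%v for v in d],["%.3f"%v for v in rv]/' h.py; python3 - <<'E'
from h import *
s=sense();print(s["eef_pos"],s["grip_width"],s["grip_force"],s["force"],s["ee_rot"])
p=capture("side");cv2.imwrite("pics/side2c.png",cv2.resize(p["img"][120:320,200:440,::-1],None,fx=3,fy=3))
rows([(462,305,147,-.028),(462,305,27.7,-.028)])
E
```

```text
[555.02811294 -56.94828896 145.05973629] 0.47995094708745123 30.6394830532372 [-0.3161093   0.00449417 -2.33692987] [-7.90883121e-04  1.39055462e-02  9.99902976e-01  2.20617547e-04]
(462, 305, 147, -0.028) ['0.257', '0.898', '-0.005'] ['0.000', '-0.002', '0.000']
(462, 305, 27.7, -0.028) ['0.257', '0.898', '0.294'] ['0.000', '-0.002', '0.000']
```

View pics/side2c.png

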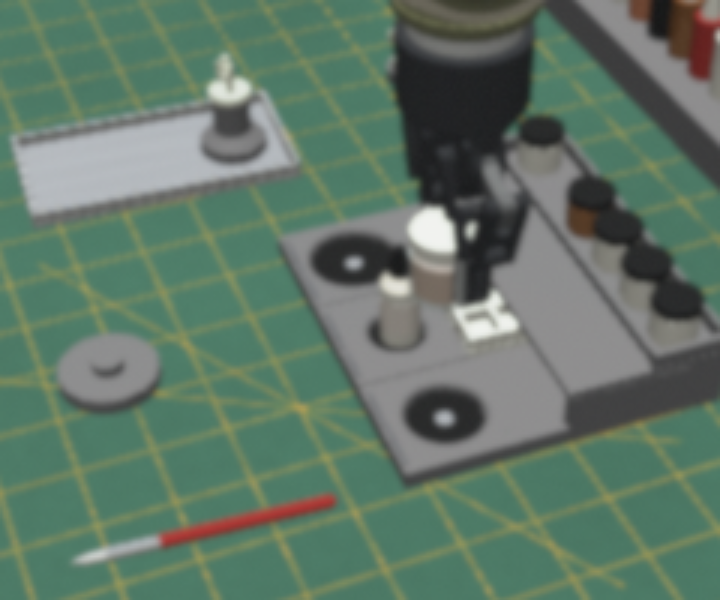

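The handle stands in the tray at (233,130), the jar hangs upright in the gripper, and two wells are empty with bright centres at (353,262) and (443,417).

Request:
jog_arm(series="0.03 0.1 -0.005 0 0 0 -0.2;0.07 0.25 -0.005 0 0 0 -0.2;0.12 0.4 -0.005 0 0 0 -0.2;0.16 0.55 -0.005 0 0 0 -0.2;0.2 0.7 -0.005 0 0 0 -0.2;0.24 0.83 -0.005 0 0 0 -0.2;0.257 0.898 -0.005 0 0 0 -0.2;0.257 0.898 -0.005 0 0 0 -0.2;0.257 0.898 0.1 0 0 0 -0.2;0.257 0.898 0.2 0 0 0 -0.2;0.257 0.898 0.265 0 0 0 -0.2;0.257 0.898 0.285 0 0 0 -0.2;0.257 0.898 0.292 0 0 0 -0.2;0.257 0.898 0.292 0 0 0 -0.2")

```text
time_s: 15.52
eef_pos: [463.3, 304.8, 29.8]
ee_rot: [0.001, 0.014, 1.0, 0.0]
force: [0.1, -0.1, -0.7]
grip_width: 0.483
grip_force: 30.7
```

Request:
jog_arm(series="0 0 0.003 0 0 0 -0.2;0 0 0.006 0 0 0 -0.2;0 0 0.006 0 0 0 -0.2;0 0 0.006 0 0 0 0.3;0 0 0.006 0 0 0 0.3;0 0 0.006 0 0 0 0.3;0 0 -0.05 0 0 0 0.3;0 0 -0.15 0 0 0 0.3;0 0 -0.3 0 0 0 0.3;0 0 -0.3 0 0 0 0.3;0 0 -0.3 0 0 0 0.3;0 0 -0.3 0 0 0 0.3")

```text
time_s: 17.02
eef_pos: [462.2, 304.6, 147.7]
ee_rot: [-0.001, 0.014, 1.0, -0.0]
force: [-0.3, -0.7, 0.3]
grip_width: 0.647
grip_force: 0.0
```

```bash
python3 - <<'E'
from h import *
np.set_printoptions(precision=1,suppress=True)
print(sense()["eef_pos"])
rows([(556,32,150,-.028),(556,32,39,-.028)])
p=capture("side")
for k,z in dict(handle=4,jar=4,dropper=8).items():
    for q in mark_of(k,p)[:1]: print(k,round(q["confidence"],2),at_z(p,q["point"],z))
p=capture("top")
for k,z in dict(handle=4,jar=4,dropper=8,well_small=8,well_medium=8,well_large=8,palette=14).items():
    for q in mark_of(k,p)[:1]: print(k,round(q["confidence"],2),at_z(p,q["point"],z))
E
```

```text
[462.2 304.6 147.7]
(556, 32, 150, -0.028) ['-0.253', '-0.675', '-0.006'] ['-0.001', '-0.002', '0.000']
(556, 32, 39, -0.028) ['-0.254', '-0.674', '0.272'] ['-0.001', '-0.002', '0.000']
handle 0.96 [522.1 306.    4. ]
jar 0.82 [454.1 294.    4. ]
dropper 0.82 [559.8  36.7   8. ]
handle 0.58 [529.5 301.6   4. ]
jar 0.85 [453.8 310.3   4. ]
dropper 0.68 [553.7  30.3   8. ]
well_small 0.82 [559.1  33.    8. ]
well_medium 0.97 [548.3 -53.4   8. ]
well_large 0.87 [549.7 117.1   8. ]
palette 0.83 [639.5  10.2  14. ]
```

Request:
jog_arm(series="-0.03 -0.1 0 0 0 0 0.3;-0.08 -0.23 0 0 0 0 0.3;-0.13 -0.37 0 0 0 0 0.3;-0.18 -0.51 0 0 0 0 0.3;-0.23 -0.62 0 0 0 0 0.3;-0.254 -0.674 0 0 0 0 0.3;-0.254 -0.674 0 0 0 0 0.3;-0.254 -0.674 0 0 0 0 0.3;-0.254 -0.674 0.1 0 0 0 0.3;-0.254 -0.674 0.2 0 0 0 0.3;-0.254 -0.674 0.255 0 0 0 0.3;-0.254 -0.674 0.271 0 0 0 0.3;-0.254 -0.674 0.271 0 0 0 0.3;-0.254 -0.674 0.271 0 0 0 -0.6;-0.254 -0.674 0.271 0 0 0 -0.6;-0.254 -0.674 0.271 0 0 0 -0.6;-0.254 -0.674 0.271 0 0 0 -0.6;-0.254 -0.674 0.271 0 0 0 -0.6;-0.254 -0.674 0.271 0 0 0 -0.6")

```text
time_s: 20.0
eef_pos: [557.4, 32.6, 41.8]
ee_rot: [0.001, 0.014, 1.0, -0.0]
force: [-1.3, 0.4, 6.8]
grip_width: 0.318
grip_force: 29.5
```

```bash
python3 - <<'E'
from h import *
s=sense();print(s["eef_pos"],s["force"]);x,y,z=s["eef_pos"]
rows([(x,y,z+112,-.028),(397,310,z+112,-.028),(397,310,z-4,-.028)])
E
```

```text
[557.35425517  32.59114435  41.76858323] [-1.27790502  0.39145956  6.75313601]
(np.float64(557.3542551678414), np.float64(32.59114434682098), np.float64(153.76858323436954), -0.028) ['-0.000', '-0.000', '-0.280'] ['-0.000', '0.001', '0.000']
(397, 310, np.float64(153.76858323436954), -0.028) ['0.420', '0.682', '-0.281'] ['-0.000', '0.001', '0.000']
(397, 310, np.float64(37.76858323436954), -0.028) ['0.420', '0.682', '0.009'] ['-0.000', '0.001', '0.000']
```

Request:
jog_arm(series="0 0 -0.06 0 0 0 -0.6;0 0 -0.18 0 0 0 -0.6;0 0 -0.28 0 0 0 -0.6;0.06 0.1 -0.28 0 0 0 -0.6;0.14 0.22 -0.28 0 0 0 -0.6;0.22 0.35 -0.28 0 0 0 -0.6;0.3 0.48 -0.28 0 0 0 -0.6;0.37 0.6 -0.28 0 0 0 -0.6;0.41 0.67 -0.28 0 0 0 -0.6;0.42 0.682 -0.28 0 0 0 -0.6;0.42 0.682 -0.28 0 0 0 -0.6;0.42 0.682 -0.18 0 0 0 -0.6;0.42 0.682 -0.08 0 0 0 -0.6;0.42 0.682 -0.02 0 0 0 -0.6;0.42 0.682 0.002 0 0 0 -0.6;0.42 0.682 0.002 0 0 0 -0.6")

```text
time_s: 22.0
eef_pos: [397.0, 309.4, 40.1]
ee_rot: [0.0, 0.014, 1.0, -0.0]
force: [-0.6, 1.1, 0.4]
grip_width: 0.316
grip_force: 29.7
```

Request:
jog_arm(series="0 0 0.003 0 0 0 -0.6;0 0 0.006 0 0 0 -0.6;0 0 0.006 0 0 0 -0.6;0 0 0.006 0 0 0 0.2;0 0 0.006 0 0 0 0.2;0 0 0.006 0 0 0 0.2;0 0 -0.05 0 0 0 0.2;0 0 -0.15 0 0 0 0.2;0 0 -0.3 0 0 0 0.2;0 0 -0.3 0 0 0 0.2;0 0 -0.3 0 0 0 0.2;0 0 -0.3 0 0 0 0.2")

```text
time_s: 23.5
eef_pos: [395.9, 309.6, 158.6]
ee_rot: [-0.001, 0.014, 1.0, -0.001]
force: [0.3, -0.3, 0.2]
grip_width: 0.6
grip_force: 0.0
```

```bash
python3 - <<'E'
from h import *
np.set_printoptions(precision=1,suppress=True)
print(sense()["eef_pos"])
p=capture("side");cv2.imwrite("pics/side3c.png",cv2.resize(p["img"][120:320,180:460,::-1],None,fx=2.8,fy=2.8))
q=capture("top")
for c in (p,q):
  for k,z in dict(handle=4,jar=4,dropper=4,tray=0,palette=14).items():
    for m in mark_of(k,c)[:1]: print(k,round(m["confidence"],2),at_z(c,m["point"],z))
  print(np.array(rect(c,"palette",30)))
rows([(490,33,200,-.028)])
E
```

```text
[395.9 309.6 158.6]
handle 0.77 [530.1 303.6   4. ]
jar 0.63 [460.5 307.6   4. ]
dropper 0.65 [393.7 312.1   4. ]
tray 0.61 [462.1 306.    0. ]
palette 0.89 [644.2  19.2  14. ]
[604.8  12.7  77.5  42.8  86. ]
handle 0.88 [528.5 300.3   4. ]
jar 0.94 [455.8 310.2   4. ]
dropper 0.85 [395.1 310.6   4. ]
tray 0.87 [463.8 306.9   0. ]
palette 0.56 [641.4  10.7  14. ]
[605.6  17.8  60.9  35.9  89.1]
(490, 33, 200, -0.028) ['-0.253', '-0.685', '-0.100'] ['0.000', '0.000', '0.000']
```

View pics/side3c.png

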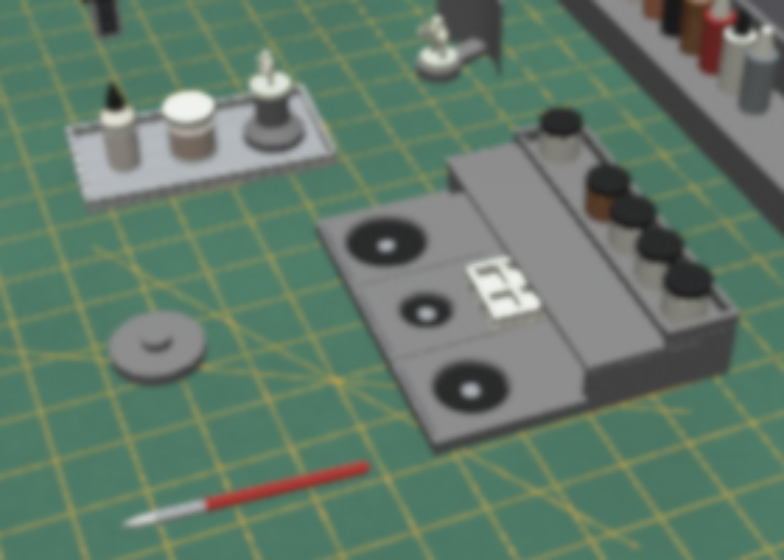

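All three stand upright in the tray at (120,140), (190,125) and (273,115). The wells are open, with the palette end at (503,288). I'll move over the rack and measure the wells and the palette with the wrist camera.

Request:
jog_arm(series="-0.05 -0.12 -0.1 0 0 0 0.8;-0.1 -0.26 -0.1 0 0 0 0.8;-0.15 -0.4 -0.1 0 0 0 0.8;-0.2 -0.54 -0.1 0 0 0 0.8;-0.245 -0.66 -0.1 0 0 0 0.8;-0.253 -0.685 -0.1 0 0 0 0.8;-0.253 -0.685 -0.1 0 0 0 0.8;-0.253 -0.685 -0.1 0 0 0 0.8;-0.253 -0.685 -0.1 0 0 0 0.8")

```text
time_s: 25.32
eef_pos: [489.8, 34.2, 200.0]
ee_rot: [0.0, 0.013, 1.0, 0.0]
force: [-0.3, -0.0, 0.2]
grip_width: 0.898
grip_force: 0.0
```

```bash
python3 - <<'E'
from h import *
np.set_printoptions(precision=1,suppress=True)
p=capture("wrist");save(p,"wrist2");t=capture("top")
print(sense()["eef_pos"])
nom={"small":(554,33,40),"medium":(552,-53,54),"large":(556,119,64)}
for nm,c in (("w",p),("t",t)):
  g=cv2.cvtColor(c["img"],cv2.COLOR_RGB2GRAY)
  # rectify to the z=8..14 plane: 0.5 mm/px map over x 490..640, y -110..170
  X,Y=np.meshgrid(np.arange(500,640,.5),np.arange(-110,180,.5),indexing="ij")
  for z in (14,8):
    uv=proj(c,np.stack([X,Y,np.full_like(X,z)],-1)).reshape(*X.shape,2).astype(np.float32)
    im=cv2.remap(g,uv[...,0],uv[...,1],cv2.INTER_LINEAR)
    cv2.imwrite(f"pics/rect_{nm}{z}.png",im)
    for k,(x,y,d) in nom.items():
        a=im[int((x-42-500)*2):int((x+40-500)*2),int((y-40+110)*2):int((y+40+110)*2)]
        m=(a<85).astype(np.uint8)
        cs=cv2.findContours(m,cv2.RETR_EXTERNAL,2)[0]
        q=max(cs,key=cv2.contourArea);(ey,ex),ax,an=cv2.fitEllipse(cv2.convexHull(q))
        print(nm,z,k,"ctr",x-42+ex/2,y-40+ey/2,"axes",ax[0]/2,ax[1]/2)
  print("palette",np.array(rect(c,"palette",30)))
  for k in ("palette","well_small","well_medium","well_large"):
    for m in mark_of(k,c)[:1]: print(k,round(m["confidence"],2),at_z(c,m["point"],14 if k=="palette" else 0))
E
```

```text
[489.9  33.9 200. ]
w 14 small ctr 553.0624771118164 33.17441940307617 axes 39.303585052490234 39.67743682861328
w 14 medium ctr 561.1431655883789 -61.03448486328125 axes 56.37112045288086 83.96110534667969
w 14 large ctr 562.5532531738281 124.21122741699219 axes 63.84359359741211 85.04324340820312
w 8 small ctr 555.8255271911621 33.150753021240234 axes 40.093780517578125 40.45839309692383
w 8 medium ctr 562.3056640625 -62.13250923156738 axes 57.21660614013672 81.38810729980469
w 8 large ctr 561.668571472168 122.6806869506836 axes 64.05200958251953 75.56417083740234
palette [604.3  17.9  61.7  47.3  88.6]
palette 0.9 [640.4  17.9  14. ]
well_small 0.94 [552.7  32.6   0. ]
well_medium 0.85 [552.4 -54.5   0. ]
well_large 0.76 [554.5 119.    0. ]
t 14 small ctr 588.7679443359375 4.779458999633789 axes 2.4848456382751465 10.370657920837402
t 14 medium ctr 548.8996047973633 -54.16298294067383 axes 47.43513870239258 99.04498291015625
t 14 large ctr 523.8743515014648 158.615234375 axes 1.007764220237732 1.2056893110275269
t 8 small ctr 589.2163314819336 5.437747955322266 axes 1.8880447149276733 9.704524040222168
t 8 medium ctr 545.9180870056152 -53.33216857910156 axes 48.83539581298828 97.01329040527344
t 8 large ctr 534.592924118042 211.7578125 axes 5.183420658111572 50.49855422973633Traceback (most recent call last):
  File "<stdin>", line 20, in <module>
  File "h.py", line 28, in rect
    m=regions_of(label,p)[k]["region"].astype(np.uint8)
      ~~~~~~~~~~~~~~~~~~~^^^
IndexError: list index out of range
```

View pics/rect_w14.png

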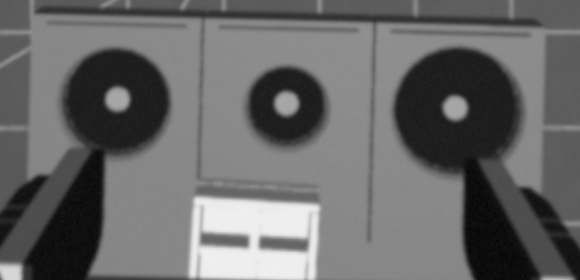

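The rectified view shows the three well discs with centre dots at (117,99), (287,103) and (455,108). With the dots at floor height the wells come to small (554.3,33.4), medium (552.3,-53.0) and large (556.6,119.2). The palette front is at x≈590.5, y≈18. Next I lower the open fingers around it.

Request:
jog_arm(series="-0.08 -0.01 0.05 0 0 0 0.9;-0.2 -0.02 0.15 0 0 0 0.9;-0.28 -0.031 0.25 0 0 0 0.9;-0.286 -0.031 0.33 0 0 0 0.9;-0.286 -0.031 0.38 0 0 0 0.9;-0.286 -0.031 0.4 0 0 0 0.9;-0.286 -0.031 0.415 0 0 0 0.9;-0.286 -0.031 0.42 0 0 0 0.9;-0.286 -0.031 0.42 0 0 0 0.9;-0.286 -0.031 0.42 0 0 0 0.9")

```text
time_s: 26.98
eef_pos: [604.3, 17.6, 32.4]
ee_rot: [0.0, 0.014, 1.0, -0.0]
force: [0.7, 0.5, -0.8]
grip_width: 0.948
grip_force: 0.0
```

```bash
python3 - <<'E'
from h import *
print(sense()["eef_pos"],sense()["force"])
p=capture("side");cv2.imwrite("pics/side4c.png",cv2.resize(p["img"][150:310,260:460,::-1],None,fx=3.5,fy=3.5))
E
```

```text
[604.29833621  17.58221508  32.40801784] [ 0.71009477  0.46028317 -0.75229904]
```

View pics/side4c.png

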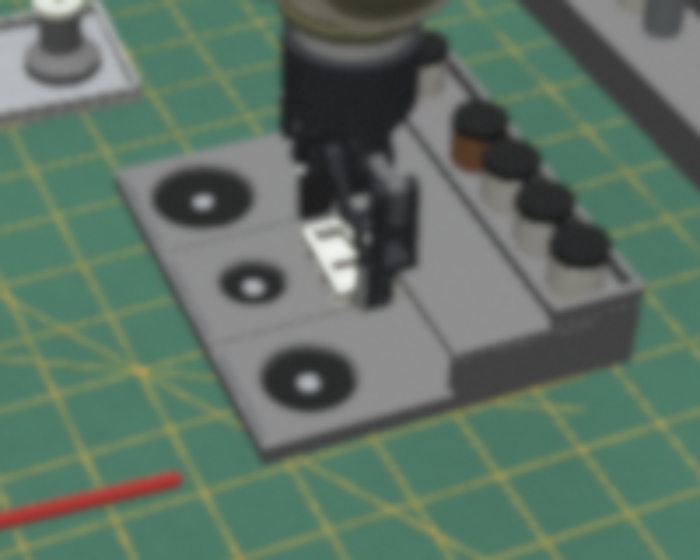

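The fingers straddle the palette end at about (345,255). Closing now, then pulling forward.

Request:
jog_arm(series="0 0 0 0 0 0 0;0 0 0 0 0 0 0;0 0 0 0 0 0 0;0 0 0 0 0 0 0;0 0 0 0 0 0 0;0 0 0 0 0 0 0", grip_force=30)

```text
time_s: 27.78
eef_pos: [604.3, 17.5, 32.4]
ee_rot: [0.0, 0.014, 1.0, -0.0]
force: [-2.0, 1.0, 5.3]
grip_width: 0.696
grip_force: 32.8
```

Request:
jog_arm(series="0.02 0 0 0 0 0 0;0.06 0 0 0 0 0 0;0.1 0 0 0 0 0 0;0.14 0 0 0 0 0 0;0.175 0 0 0 0 0 0;0.188 0 0 0 0 0 0;0.188 0 0 0 0 0 0;0.188 0 0 0 0 0 0.9;0.188 0 0 0 0 0 0.9;0.188 0 0 0 0 0 0.9;0.188 0 0 0 0 0 0.9;0.15 0 0 0 0 0 0.9;0.11 0 0 0 0 0 0.9;0.098 0 0 0 0 0 0.9;0.098 0 0 0 0 0 0.9")

```text
time_s: 29.65
eef_pos: [564.6, 18.7, 31.7]
ee_rot: [-0.0, 0.014, 1.0, 0.0]
force: [-0.4, 0.2, -0.1]
grip_width: 0.949
grip_force: 0.0
```

```bash
python3 - <<'E'
from h import *
np.set_printoptions(precision=1,suppress=True)
print(sense()["eef_pos"],sense()["force"])
p=capture("top");q=capture("side");cv2.imwrite("pics/side5c.png",cv2.resize(q["img"][150:310,260:460,::-1],None,fx=3.5,fy=3.5))
for c in (p,q):
  for k,z in dict(palette=14,cork_mat=0).items():
    for m in mark_of(k,c)[:1]: print(k,round(m["confidence"],2),at_z(c,m["point"],z))
  r=regions_of("cork_mat",c)
  if r: print(np.array(rect(c,"cork_mat",4)))
E
```

```text
[564.6  18.7  31.7] [-0.4  0.2 -0.1]
palette 0.54 [461.9 308.7  14. ]
cork_mat 0.65 [ 441.8 -316.1    0. ]
[ 438.8 -313.1  124.1   86.1    8.9]
palette 0.69 [564.6  15.9  14. ]
cork_mat 0.7 [ 435.7 -309.2   -0. ]
[ 437.  -314.   127.    85.9    8.3]
```

View pics/side5c.png

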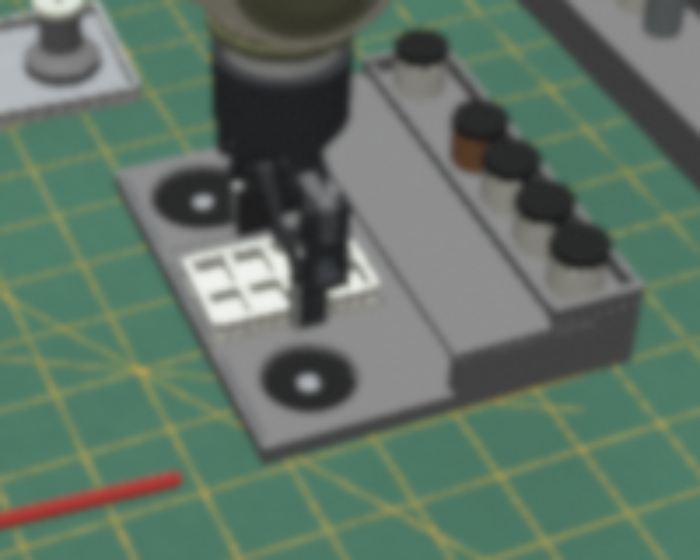

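The palette is fully out on the modules, spanning (185–380, 240–325). The fingers are near its middle, about 4 mm too far back. Gripping and lifting.

Request:
jog_arm(series="0.01 0 0 0 0 0 0.9;0.01 0 0 0 0 0 0.9;0.01 0 0 0 0 0 0;0.01 0 0 0 0 0 0;0.01 0 0 0 0 0 0;0.01 0 0 0 0 0 0;0.01 0 0 0 0 0 0;0.01 0 0 0 0 0 0;0.01 0 -0.03 0 0 0 0;0.01 0 -0.1 0 0 0 0;0.01 0 -0.18 0 0 0 0;0.01 0 -0.18 0 0 0 0;0.01 0 -0.18 0 0 0 0", grip_force=40)

```text
time_s: 31.78
eef_pos: [560.4, 18.9, 103.1]
ee_rot: [-0.001, 0.014, 1.0, 0.0]
force: [0.3, -0.4, -2.0]
grip_width: 0.689
grip_force: 43.4
```

```bash
python3 - <<'E'
from h import *
np.set_printoptions(precision=1,suppress=True)
s=sense();print(s["eef_pos"],s["force"],s["grip_width"])
z=s["eef_pos"][2]
q=capture("side");cv2.imwrite("pics/side6c.png",cv2.resize(q["img"][130:290,250:450,::-1],None,fx=3,fy=3))
for n in (q,capture("wrist")):
  for m in mark_of("palette",n)[:1]: print(round(m["confidence"],2),at_z(n,m["point"],z-17.5))
rows([(438.5,-313,z,np.radians(8.5))])
E
```

```text
[560.4  18.9 103.1] [ 0.3 -0.4 -2. ] 0.68896241650098
0.92 [562.6  19.9  85.6]
0.8 [564.7  18.1  85.6]
(438.5, -313, np.float64(103.12638197454281), np.float64(0.14835298641951802)) ['0.282', '-0.838', '-0.000'] ['0.000', '-0.001', '-0.112']
```

View pics/side6c.png

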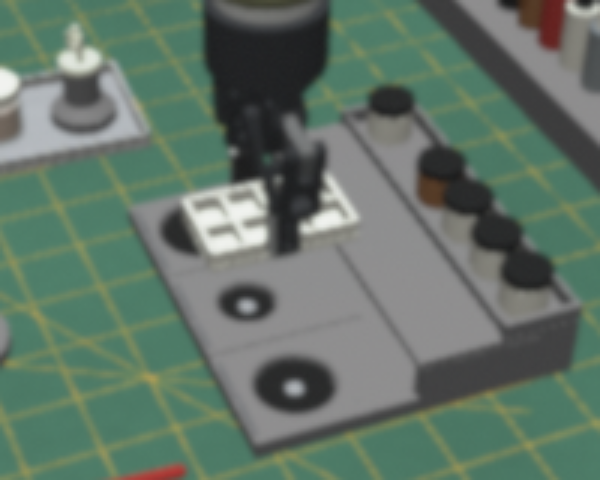

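The palette hangs level at about (270,215). Carrying it to the cork mat.

Request:
jog_arm(series="0.04 -0.1 0 0 0 -0.02 0;0.08 -0.24 0 0 0 -0.04 0;0.13 -0.38 0 0 0 -0.06 0;0.18 -0.52 0 0 0 -0.08 0;0.23 -0.66 0 0 0 -0.1 0;0.27 -0.79 0 0 0 -0.112 0;0.286 -0.838 0 0 0 -0.112 0;0.286 -0.838 0 0 0 -0.112 0;0.286 -0.838 0 0 0 -0.112 0;0.286 -0.838 0.08 0 0 -0.112 0;0.286 -0.838 0.15 0 0 -0.112 0;0.286 -0.838 0.18 0 0 -0.112 0;0.286 -0.838 0.18 0 0 -0.112 0;0.286 -0.838 0.18 0 0 -0.112 0")

```text
time_s: 33.72
eef_pos: [437.8, -313.2, 32.9]
ee_rot: [0.001, -0.074, 0.997, -0.001]
force: [0.2, 0.6, -2.2]
grip_width: 0.693
grip_force: 43.5
```

```bash
python3 - <<'E'
from h import *
np.set_printoptions(precision=1,suppress=True)
s=sense();print(s["eef_pos"],s["force"])
q=capture("side");t=capture("top");w=capture("wrist")
cv2.imwrite("pics/top7c.png",cv2.resize(t["img"][230:370,430:600,::-1],None,fx=3.5,fy=3.5))
for n in (q,t,w):
  for m in mark_of("palette",n)[:1]: print(round(m["confidence"],2),at_z(n,m["point"],s["eef_pos"][2]-17.7))
  for m in mark_of("cork_mat",n)[:1]: print("cork",round(m["confidence"],2),at_z(n,m["point"],0))
E
```

```text
[ 437.8 -313.2   32.9] [ 0.2  0.6 -2.2]
0.6 [ 443.2 -309.9   15.2]
cork 0.66 [ 448.  -305.5    0. ]
0.85 [ 440.5 -315.7   15.2]
0.68 [ 441.9 -312.    15.2]
```

View pics/top7c.png

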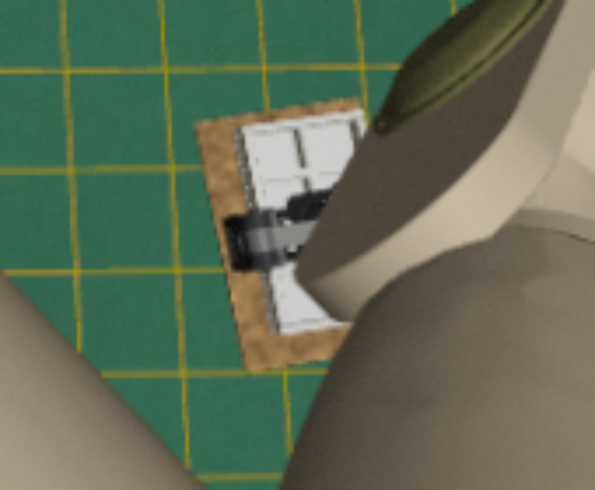

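Seen from above, the palette is parallel to the mat and about 2 mm too far forward. Setting it down.

Request:
jog_arm(series="0.006 0 0.01 0 0 0 0;0.006 0 0.02 0 0 0 0;0.006 0 0.025 0 0 0 0;0.006 0 0.027 0 0 0 0;0.006 0 0.027 0 0 0 0;0.006 0 0.027 0 0 0 0.8;0.006 0 0.027 0 0 0 0.8;0.006 0 0.027 0 0 0 0.8;0.006 0 0 0 0 0 0.8;0.006 0 -0.15 0 0 0 0.8;0.006 0 -0.33 0 0 0 0.8;0.006 0 -0.33 0 0 0 0.8;0.006 0 -0.33 0 0 0 0.8;0.2 0.1 -0.33 0 0 0 0.8;0.2 0.3 -0.33 0 0 0 0.8;0.2 0.4 -0.33 0 0 0 0.8;0.2 0.4 -0.33 0 0 0 0.8;0.2 0.4 -0.33 0 0 0 0.8;0.2 0.4 -0.33 0 0 0 0.8")

```text
time_s: 36.55
eef_pos: [334.7, -167.5, 163.5]
ee_rot: [-0.0, -0.074, 0.997, 0.0]
force: [-0.3, -0.8, -0.2]
grip_width: 0.902
grip_force: 0.0
```

```bash
python3 - <<'E'
from h import *
np.set_printoptions(precision=1,suppress=True)
s=sense();print(s["eef_pos"],s["force"])
q=capture("side");t=capture("top")
cv2.imwrite("pics/both8.png",np.hstack([cv2.resize(t["img"][230:370,430:600,::-1],(400,330)),cv2.resize(q["img"][330:450,280:430,::-1],(400,330))]))
for n in (q,t):
  for m in mark_of("palette",n)[:1]: print(round(m["confidence"],2),at_z(n,m["point"],4),np.array(rect(n,"palette",20)))
  for m in mark_of("cork_mat",n)[:1]: print("cork",round(m["confidence"],2),at_z(n,m["point"],0),np.array(rect(n,"cork_mat",4)))
  for k in ("dropper","jar","handle"):
    for m in mark_of(k,n)[:1]: print(k,round(m["confidence"],2),at_z(n,m["point"],4))
rows([(397,310,160,-.028)])
E
```

```text
[ 334.7 -167.5  163.5] [-0.3 -0.8 -0.2]
0.96 [ 438.6 -316.4    4. ] [ 436.3 -317.3  104.8   67.     7.5]
handle 0.89 [527.3 307.5   4. ]
0.74 [ 443.7 -316.8    4. ] [ 441.1 -310.4  100.1   68.5    5.4]
dropper 0.66 [394.4 309.7   4. ]
jar 0.86 [456.3 309.7   4. ]
handle 0.91 [527.6 297.4   4. ]
(397, 310, 160, -0.028) ['-0.331', '1.155', '0.010'] ['-0.000', '0.000', '0.112']
```

View pics/both8.png

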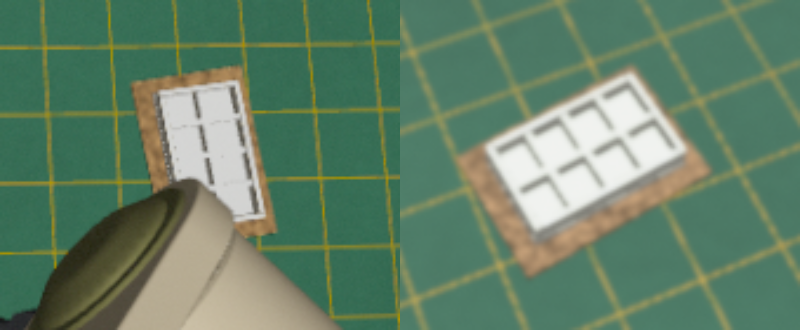

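The palette lies flat and square on the mat, with even cork margins once parallax is allowed for. Now back to the tray for the dropper.

Request:
jog_arm(series="-0.05 0.1 0 0 0 0.02 0.3;-0.1 0.25 0 0 0 0.05 0.3;-0.15 0.4 0 0 0 0.08 0.3;-0.2 0.55 0 0 0 0.1 0.3;-0.25 0.7 0 0 0 0.112 0.3;-0.28 0.85 0 0 0 0.112 0.3;-0.3 0.95 0 0 0 0.112 0.3;-0.3 0.95 0 0 0 0.112 0.3;-0.3 0.95 0 0 0 0.112 0.3;-0.3 0.95 0 0 0 0.112 0.3")

```text
time_s: 38.5
eef_pos: [397.2, 225.9, 163.9]
ee_rot: [-0.0, 0.015, 1.0, -0.0]
force: [0.7, 0.7, -1.3]
grip_width: 0.65
grip_force: 0.0
```

```bash
python3 - <<'E'
from h import *
print(sense()["eef_pos"])
rows([(397,309.8,160,-.028),(397,309.8,38,-.028)])
E
```

```text
[397.19685293 225.93012036 163.94030676]
(397, 309.8, 160, -0.028) ['0.007', '0.210', '0.010'] ['-0.000', '-0.000', '-0.001']
(397, 309.8, 38, -0.028) ['0.007', '0.210', '0.315'] ['-0.000', '-0.000', '-0.001']
```

Request:
jog_arm(series="0.007 0.1 0 0 0 0 0.3;0.007 0.2 0 0 0 0 0.3;0.007 0.21 0 0 0 0 0.3;0.007 0.21 0 0 0 0 0.3;0.007 0.21 0.1 0 0 0 0.3;0.007 0.21 0.22 0 0 0 0.3;0.007 0.21 0.29 0 0 0 0.3;0.007 0.21 0.313 0 0 0 0.3;0.007 0.21 0.313 0 0 0 0.3;0.007 0.21 0.313 0 0 0 0.3;0.007 0.21 0.313 0 0 0 -0.6;0.007 0.21 0.313 0 0 0 -0.6;0.007 0.21 0.313 0 0 0 -0.6;0.007 0.21 0.313 0 0 0 -0.6;0.007 0.21 0.313 0 0 0 -0.6", grip_force=30)

```text
time_s: 40.38
eef_pos: [396.9, 311.1, 39.4]
ee_rot: [0.001, 0.014, 1.0, 0.0]
force: [-1.8, -2.0, 6.5]
grip_width: 0.314
grip_force: 29.3
```

```bash
python3 - <<'E'
from h import *
s=sense();print(s["eef_pos"],s["force"]);x,y,z=s["eef_pos"]
rows([(x,y,z+112,-.028),(554.3,33.4,z+112,-.028),(554.3,33.4,z+4,-.028)])
E
```

```text
[396.92304028 311.07265989  39.44165097] [-1.80741781 -1.95536376  6.54795902]
(np.float64(396.9230402847029), np.float64(311.07265989087784), np.float64(151.44165096797033), -0.028) ['-0.000', '0.000', '-0.280'] ['0.000', '0.001', '0.000']
(554.3, 33.4, np.float64(151.44165096797033), -0.028) ['-0.413', '-0.683', '-0.280'] ['0.000', '0.001', '0.000']
(554.3, 33.4, np.float64(43.441650967970325), -0.028) ['-0.412', '-0.683', '-0.010'] ['0.000', '0.001', '0.000']
```

Request:
jog_arm(series="0 0 -0.06 0 0 0 -0.6;0 0 -0.18 0 0 0 -0.6;0 0 -0.28 0 0 0 -0.6;-0.06 -0.1 -0.28 0 0 0 -0.6;-0.14 -0.23 -0.28 0 0 0 -0.6;-0.22 -0.36 -0.28 0 0 0 -0.6;-0.3 -0.49 -0.28 0 0 0 -0.6;-0.37 -0.61 -0.28 0 0 0 -0.6;-0.41 -0.68 -0.28 0 0 0 -0.6;-0.413 -0.683 -0.28 0 0 0 -0.6;-0.413 -0.683 -0.28 0 0 0 -0.6;-0.413 -0.683 -0.18 0 0 0 -0.6;-0.413 -0.683 -0.08 0 0 0 -0.6;-0.413 -0.683 -0.05 0 0 0 -0.6;-0.413 -0.683 -0.05 0 0 0 -0.6")

```text
time_s: 42.25
eef_pos: [554.1, 33.9, 59.1]
ee_rot: [-0.0, 0.013, 1.0, 0.0]
force: [0.0, 0.6, -0.8]
grip_width: 0.316
grip_force: 29.7
```

```bash
python3 - <<'E'
from h import *
np.set_printoptions(precision=1,suppress=True)
s=sense();print(s["eef_pos"],s["force"]);z=s["eef_pos"][2]
for n in ("side","top","wrist"):
  c=capture(n)
  for m in mark_of("dropper",c)[:1]: print(n,round(m["confidence"],2),at_z(c,m["point"],z-35.4))
  if n=="side": cv2.imwrite("pics/side9c.png",cv2.resize(c["img"][170:300,270:420,::-1],None,fx=4,fy=4))
rows([(554.3,33.4,44.5,-.028)])
E
```

```text
[554.1  33.9  59.1] [ 0.   0.6 -0.8]
side 0.48 [545.8  32.   23.7]
wrist 0.84 [555.2  32.8  23.7]
(554.3, 33.4, 44.5, -0.028) ['0.001', '0.000', '0.038'] ['-0.000', '0.001', '0.000']
```

View pics/side9c.png

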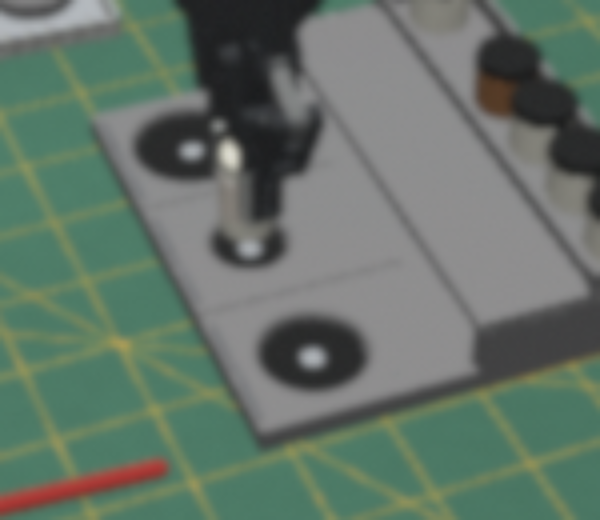

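The bottle hangs about 1–2 mm to the -x side over its well at (250,243). Lowering with a small correction.

Request:
jog_arm(series="-0.003 0 0.01 0 0 0 -0.6;-0.003 0 0.02 0 0 0 -0.6;-0.003 0 0.03 0 0 0 -0.6;-0.003 0 0.036 0 0 0 -0.6;-0.003 0 0.04 0 0 0 -0.6;-0.003 0 0.04 0 0 0 -0.6")

```text
time_s: 43.3
eef_pos: [555.4, 33.2, 43.5]
ee_rot: [0.0, 0.014, 1.0, -0.0]
force: [-4.0, 0.5, 8.0]
grip_width: 0.321
grip_force: 30.5
```

Request:
jog_arm(series="-0.003 0 0 0 0 0 0.2;-0.003 0 0 0 0 0 0.2;-0.003 0 0 0 0 0 0.2;-0.003 0 -0.05 0 0 0 0.2;-0.003 0 -0.15 0 0 0 0.2;-0.003 0 -0.29 0 0 0 0.2;-0.003 0 -0.29 0 0 0 0.2;-0.003 0 -0.29 0 0 0 0.3;-0.003 0 -0.29 0 0 0 0.3")

```text
time_s: 44.42
eef_pos: [555.9, 33.3, 157.3]
ee_rot: [-0.001, 0.014, 1.0, 0.0]
force: [0.5, 0.6, 0.5]
grip_width: 0.651
grip_force: 0.0
```

```bash
python3 - <<'E'
from h import *
np.set_printoptions(precision=1,suppress=True)
print(sense()["eef_pos"])
for n in ("side","wrist"):
  c=capture(n)
  for m in mark_of("dropper",c)[:1]: print(n,round(m["confidence"],2),at_z(c,m["point"],8))
rows([(462,304.7,160,-.028),(462,304.7,29,-.028)])
E
```

```text
[555.9  33.3 157.3]
side 0.65 [547.1  26.5   8. ]
wrist 0.93 [555.5  32.7   8. ]
(462, 304.7, 160, -0.028) ['0.255', '0.672', '-0.005'] ['0.000', '-0.001', '0.000']
(462, 304.7, 29, -0.028) ['0.254', '0.672', '0.323'] ['0.000', '-0.001', '0.000']
```

Request:
jog_arm(series="0.05 0.11 0 0 0 0 0.3;0.1 0.25 0 0 0 0 0.3;0.15 0.39 0 0 0 0 0.3;0.2 0.53 0 0 0 0 0.3;0.25 0.64 0 0 0 0 0.3;0.267 0.672 0 0 0 0 0.3;0.267 0.672 0 0 0 0 0.3;0.267 0.672 0 0 0 0 0.3;0.267 0.672 0 0 0 0 0.3")

```text
time_s: 45.75
eef_pos: [457.9, 303.8, 158.7]
ee_rot: [0.0, 0.015, 1.0, -0.0]
force: [-0.6, 0.2, 1.1]
grip_width: 0.652
grip_force: 0.0
```

```bash
python3 - <<'E'
from h import *
np.set_printoptions(precision=1,suppress=True)
print(sense()["eef_pos"])
for n in ("side","wrist","top"):
  c=capture(n)
  for m in mark_of("jar",c)[:1]: print(n,round(m["confidence"],2),at_z(c,m["point"],4))
  if n=="wrist": cv2.imwrite("pics/wrist10.png",c["img"][:,:,::-1])
rows([(457,304.7,30,-.028)])
E
```

```text
[457.9 303.8 158.7]
side 0.91 [452.1 301.4   4. ]
wrist 0.96 [453.5 305.8   4. ]
top 0.71 [455.8 307.1   4. ]
(457, 304.7, 30, -0.028) ['0.001', '0.000', '0.322'] ['0.000', '0.000', '-0.000']
```

View pics/wrist10.png

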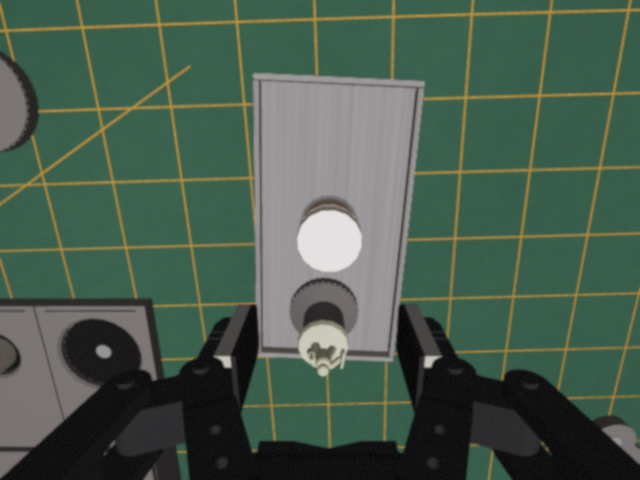

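Jar lid at (329,240), handle at (324,320), both upright in the tray. The jar centre is at x≈454, so I'll grip there.

Request:
jog_arm(series="0.008 0.002 0.1 0 0 0 0.3;0.008 0.002 0.22 0 0 0 0.3;0.008 0.002 0.295 0 0 0 0.3;0.008 0.002 0.32 0 0 0 0.3;0.008 0.002 0.32 0 0 0 0.3;0.008 0.002 0.32 0 0 0 0.3;0.008 0.002 0.32 0 0 0 -0.2;0.008 0.002 0.32 0 0 0 -0.2;0.008 0.002 0.32 0 0 0 -0.2;0.008 0.002 0.32 0 0 0 -0.2;0.008 0.002 0.32 0 0 0 -0.2")

```text
time_s: 47.42
eef_pos: [454.6, 306.0, 32.0]
ee_rot: [0.001, 0.014, 1.0, 0.0]
force: [-0.8, -0.6, 6.4]
grip_width: 0.481
grip_force: 30.2
```

```bash
python3 - <<'E'
from h import *
s=sense();print(s["eef_pos"],s["force"]);x,y,z=s["eef_pos"]
rows([(x,y,z+112,-.028),(552.8,-53,z+112,-.028),(552.8,-53,z+4,-.028)])
E
```

```text
[454.64366862 306.01495875  31.95666223] [-0.79465761 -0.60962942  6.37483786]
(np.float64(454.6436686235447), np.float64(306.01495874682786), np.float64(143.9566622257342), -0.028) ['-0.001', '0.000', '-0.280'] ['0.001', '0.001', '0.000']
(552.8, -53, np.float64(143.9566622257342), -0.028) ['-0.271', '-0.890', '-0.280'] ['0.001', '0.001', '0.000']
(552.8, -53, np.float64(35.9566622257342), -0.028) ['-0.270', '-0.890', '-0.010'] ['0.001', '0.001', '0.000']
```

Request:
jog_arm(series="0 0 -0.06 0 0 0 -0.2;0 0 -0.18 0 0 0 -0.2;0 0 -0.28 0 0 0 -0.2;-0.03 -0.1 -0.28 0 0 0 -0.2;-0.08 -0.24 -0.28 0 0 0 -0.2;-0.12 -0.38 -0.28 0 0 0 -0.2;-0.16 -0.52 -0.28 0 0 0 -0.2;-0.2 -0.66 -0.28 0 0 0 -0.2;-0.25 -0.8 -0.28 0 0 0 -0.2;-0.271 -0.88 -0.28 0 0 0 -0.2;-0.271 -0.89 -0.28 0 0 0 -0.2;-0.271 -0.89 -0.28 0 0 0 -0.2;-0.271 -0.89 -0.18 0 0 0 -0.2;-0.271 -0.89 -0.09 0 0 0 -0.2;-0.271 -0.89 -0.05 0 0 0 -0.2;-0.271 -0.89 -0.05 0 0 0 -0.2;-0.271 -0.89 -0.05 0 0 0 -0.2")

```text
time_s: 49.55
eef_pos: [553.3, -53.0, 52.1]
ee_rot: [0.001, 0.014, 1.0, -0.0]
force: [0.1, -0.6, -0.5]
grip_width: 0.481
grip_force: 30.8
```

```bash
python3 - <<'E'
from h import *
np.set_printoptions(precision=1,suppress=True)
s=sense();print(s["eef_pos"],s["force"]);z=s["eef_pos"][2]
for n in ("side","top","wrist"):
  c=capture(n)
  for m in mark_of("jar",c)[:1]: print(n,round(m["confidence"],2),at_z(c,m["point"],z-28))
  for m in mark_of("dropper",c)[:1]: print(n,"dropper",round(m["confidence"],2),at_z(c,m["point"],8))
rows([(552.5,-53,36.5,-.028)])
E
```

```text
[553.3 -53.   52.1] [ 0.1 -0.6 -0.5]
side 0.61 [539.5 -80.3  24.1]
side dropper 0.74 [ 441.6 -314.4    8. ]
top dropper 0.4 [621.1  37.8   8. ]
wrist 0.7 [552.2 -51.8  24.1]
wrist dropper 0.64 [555.3  32.5   8. ]
(552.5, -53, 36.5, -0.028) ['0.000', '0.000', '0.036'] ['-0.000', '0.000', '0.000']
```

Wrist camera agrees on the jar position (552,-52). Lowering.

Request:
jog_arm(series="0.001 0 0.012 0 0 0 -0.2;0.001 0 0.022 0 0 0 -0.2;0.001 0 0.032 0 0 0 -0.2;0.001 0 0.038 0 0 0 -0.2;0.001 0 0.041 0 0 0 -0.2;0.001 0 0.041 0 0 0 -0.2")

```text
time_s: 50.75
eef_pos: [552.0, -53.1, 35.9]
ee_rot: [-0.0, 0.014, 1.0, -0.0]
force: [-8.9, 1.6, 17.8]
grip_width: 0.483
grip_force: 32.6
```

Request:
jog_arm(series="0 0 -0.005 0 0 0 -0.2;0 0 -0.005 0 0 0 0.3;0 0 -0.005 0 0 0 0.3;0 0 -0.005 0 0 0 0.3;0 0 -0.05 0 0 0 0.3;0 0 -0.15 0 0 0 0.3;0 0 -0.31 0 0 0 0.3;0 0 -0.31 0 0 0 0.3;0 0 -0.31 0 0 0 0.3;0 0 -0.31 0 0 0 0.3")

```text
time_s: 52.0
eef_pos: [551.6, -53.0, 157.3]
ee_rot: [-0.001, 0.014, 1.0, 0.0]
force: [0.2, 0.0, 0.1]
grip_width: 0.651
grip_force: 0.0
```

```bash
python3 - <<'E'
from h import *
np.set_printoptions(precision=1,suppress=True)
print(sense()["eef_pos"])
for n in ("side","wrist"):
  c=capture(n)
  for k,z in dict(dropper=8,jar=8,handle=4).items():
    for m in mark_of(k,c)[:1]: print(n,k,round(m["confidence"],2),at_z(c,m["point"],z))
rows([(526.5,300.5,160,-.028),(526.5,300.5,42.5,-.028)])
E
```

```text
[551.6 -53.  157.3]
side dropper 0.77 [555.8  30.9   8. ]
side jar 0.93 [549.4 -57.8   8. ]
side handle 0.83 [519.6 302.5   4. ]
wrist dropper 0.6 [557.   33.4   8. ]
wrist jar 0.84 [548.7 -50.3   8. ]
(526.5, 300.5, 160, -0.028) ['0.089', '0.882', '-0.005'] ['0.000', '-0.000', '0.000']
(526.5, 300.5, 42.5, -0.028) ['0.088', '0.882', '0.289'] ['0.000', '-0.000', '0.000']
```

Request:
jog_arm(series="0.01 0.1 0 0 0 0 0.4;0.02 0.24 0 0 0 0 0.4;0.04 0.38 0 0 0 0 0.4;0.05 0.52 0 0 0 0 0.4;0.06 0.66 0 0 0 0 0.4;0.08 0.8 0 0 0 0 0.4;0.088 0.87 0 0 0 0 0.4;0.089 0.882 0 0 0 0 0.4;0.089 0.882 0 0 0 0 0.4;0.089 0.882 0.1 0 0 0 0.4;0.089 0.882 0.2 0 0 0 0.4;0.089 0.882 0.27 0 0 0 0.4;0.089 0.882 0.286 0 0 0 0.4;0.089 0.882 0.286 0 0 0 0.4;0.089 0.882 0.286 0 0 0 0.4;0.089 0.882 0.286 0 0 0 -0.5;0.089 0.882 0.286 0 0 0 -0.5;0.089 0.882 0.286 0 0 0 -0.5;0.089 0.882 0.286 0 0 0 -0.5;0.089 0.882 0.286 0 0 0 -0.5")

```text
time_s: 54.9
eef_pos: [526.8, 300.6, 44.7]
ee_rot: [0.001, 0.014, 1.0, 0.0]
force: [-1.0, -1.9, 6.4]
grip_width: 0.374
grip_force: 29.3
```

```bash
python3 - <<'E'
from h import *
s=sense();print(s["eef_pos"],s["force"]);x,y,z=s["eef_pos"]
rows([(x,y,z+104,-.028),(556.6,119.2,z+104,-.028),(556.6,119.2,z+4,-.028)])
E
```

```text
[526.81826269 300.60309557  44.70244303] [-0.97590341 -1.89919514  6.3857738 ]
(np.float64(526.8182626876967), np.float64(300.60309556960283), np.float64(148.70244302976553), -0.028) ['-0.000', '0.000', '-0.260'] ['0.000', '0.001', '0.000']
(556.6, 119.2, np.float64(148.70244302976553), -0.028) ['-0.087', '-0.451', '-0.260'] ['0.000', '0.001', '0.000']
(556.6, 119.2, np.float64(48.70244302976554), -0.028) ['-0.087', '-0.451', '-0.010'] ['0.000', '0.001', '0.000']
```

Request:
jog_arm(series="0 0 -0.06 0 0 0 -0.5;0 0 -0.18 0 0 0 -0.5;0 0 -0.26 0 0 0 -0.5;-0.02 -0.1 -0.26 0 0 0 -0.5;-0.045 -0.22 -0.26 0 0 0 -0.5;-0.065 -0.34 -0.26 0 0 0 -0.5;-0.085 -0.44 -0.26 0 0 0 -0.5;-0.087 -0.451 -0.26 0 0 0 -0.5;-0.087 -0.451 -0.26 0 0 0 -0.5;-0.087 -0.451 -0.18 0 0 0 -0.5;-0.087 -0.451 -0.09 0 0 0 -0.5;-0.087 -0.451 -0.05 0 0 0 -0.5;-0.087 -0.451 -0.05 0 0 0 -0.5;-0.087 -0.451 -0.05 0 0 0 -0.5")

```text
time_s: 56.65
eef_pos: [556.8, 119.6, 65.2]
ee_rot: [0.001, 0.014, 1.0, 0.0]
force: [0.5, 0.5, -0.4]
grip_width: 0.375
grip_force: 29.9
```

```bash
python3 - <<'E'
from h import *
np.set_printoptions(precision=1,suppress=True)
s=sense();print(s["eef_pos"],s["force"]);z=s["eef_pos"][2]
for n in ("side","top","wrist"):
  c=capture(n)
  for m in mark_of("handle",c)[:1]: print(n,round(m["confidence"],2),at_z(c,m["point"],z-40.7))
  if n=="side": cv2.imwrite("pics/side11c.png",cv2.resize(c["img"][160:300,250:420,::-1],None,fx=4,fy=4))
E
```

```text
[556.8 119.6  65.2] [ 0.5  0.5 -0.4]
side 0.75 [554.  119.8  24.5]
top 0.55 [560.6 116.4  24.5]
wrist 0.88 [553.6 117.4  24.5]
```

View pics/side11c.png

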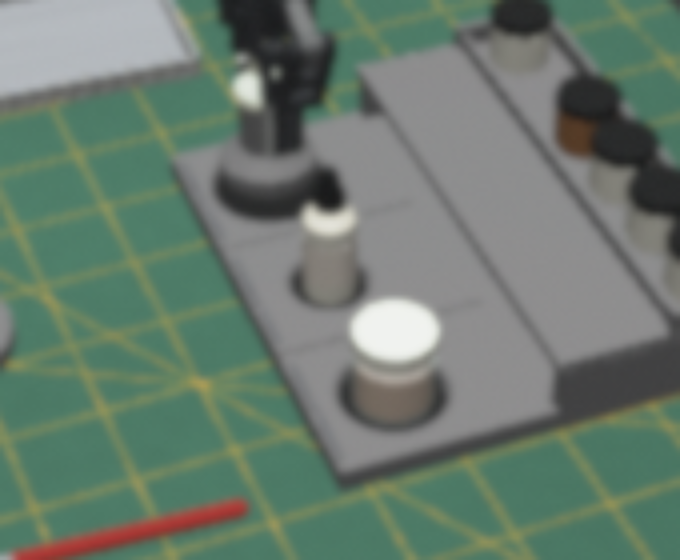

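Jar at (393,390) and dropper at (328,285) sit centred in their wells. The handle's foot hangs squarely over its own at (270,190). Lowering.

Request:
jog_arm(series="-0.001 0 0.012 0 0 0 -0.5;-0.001 0 0.022 0 0 0 -0.5;-0.001 0 0.032 0 0 0 -0.5;-0.001 0 0.039 0 0 0 -0.5;-0.001 0 0.042 0 0 0 -0.5;-0.001 0 0.042 0 0 0 -0.5")

```text
time_s: 57.7
eef_pos: [557.3, 119.0, 48.6]
ee_rot: [0.001, 0.014, 1.0, -0.0]
force: [-4.4, -2.8, 13.5]
grip_width: 0.372
grip_force: 30.5
```

Request:
jog_arm(series="0 0 -0.004 0 0 0 -0.5;0 0 -0.004 0 0 0 0.4;0 0 -0.004 0 0 0 0.4;0 0 -0.004 0 0 0 0.4;0 0 -0.05 0 0 0 0.4;0 0 -0.15 0 0 0 0.4;0 0 -0.3 0 0 0 0.4;0 0 -0.4 0 0 0 0.4;0.17 -0.2 -0.45 0 0 0 0.6;0.17 -0.2 -0.45 0 0 0 0.6;0.17 -0.2 -0.45 0 0 0 0.6;0.17 -0.2 -0.45 0 0 0 0.6")

```text
time_s: 59.2
eef_pos: [486.6, 41.3, 227.1]
ee_rot: [0.0, 0.014, 1.0, 0.0]
force: [0.2, 0.2, -0.0]
grip_width: 0.799
grip_force: 0.0
```

```bash
python3 - <<'E'
from h import *
np.set_printoptions(precision=1,suppress=True)
print(sense()["eef_pos"],sense()["force"])
W=dict(dropper=(554.3,33.4),jar=(552.3,-53),handle=(556.6,119.2),palette=(438.5,-313))
for n in ("side","wrist","top"):
  c=capture(n)
  for k in W:
    z=4 if k=="palette" else 8
    for m in mark_of(k,c)[:1]: print(n,k,round(m["confidence"],2),at_z(c,m["point"],z)[:2]-W[k])
  if n=="side": cv2.imwrite("pics/side12c.png",cv2.resize(c["img"][170:450,240:460,::-1],None,fx=2.1,fy=2.1))
E
```

```text
[486.6  41.3 227.1] [ 0.2  0.2 -0. ]
side dropper 0.83 [  1.8 -13. ]
side jar 0.72 [ 2.4 -6.8]
side handle 0.82 [5.3 2. ]
side palette 0.66 [-3.  0.]
wrist dropper 0.75 [-2.   1.2]
wrist jar 0.6 [ 0.2 -0.3]
wrist handle 0.68 [-3.3 -0.4]
top jar 0.56 [-0.7  1.3]
top palette 0.79 [-0.9 -3.4]
```

View pics/side12c.png

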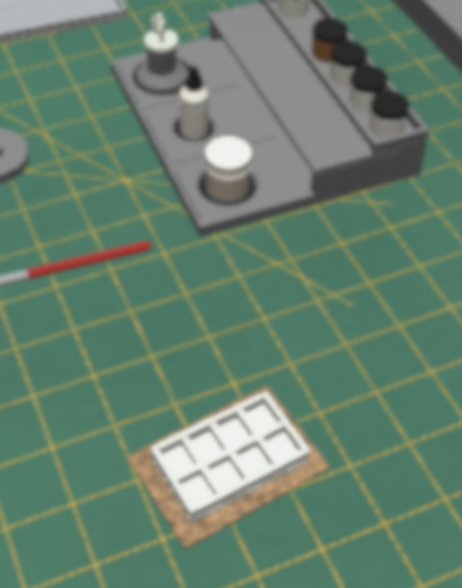

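All three stand upright in their wells at (162,75), (193,125) and (229,185), and the palette lies square on the mat at (230,455). Handing in.

```bash
python3 -c "
from h import *
print(finish_job())"
```

```text
the job is handed in; nothing more can be done
None
```

I handed the job in at about 59 s. By the camera checks, the palette lies square on the middle of the cork mat, and the dropper, jar and handle stand upright in their own wells. The rig returned no verdict.

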